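# Set the loose taper plug of a tank valve

### The job

The red-handled plug is standing loose in its tapered valve seat on the shed counter. Grip its handle and work it in the way you set a friction peg: turn the handle the short way, into line with the copper pipes, while pressing it down, so that it sinks bit by bit through the turn and its flange comes down onto the barrel as the handle comes into line. Let go so it holds there by itself, and do not turn the yellow-handled valve beside it.

Things in the scene. Friction and masses are not known exactly. Their poses are not given: they have to be found in the camera images.
- plug: Loose red plug, 100 g, white shank 50 mm long tapering 34 to 19 mm. Origin: underside centre of its red flange (50 mm across, 5 thick); z up. Starts upright in the valve's hole, flange 10-12 mm above the rim, x axis 45-78 deg counterclockwise (from above) of the valve's. Wedges in a sprung rubber seat: pressing takes up to 15 N, less while turning; turning up to 0.3 N m. Stays where left.
- handle (a point): Middle of the plug's red handle bar, 33 mm above the plug's origin, on its axis; axes as the plug's. Bar 64 mm long along x, 16 mm wide along y, 24 mm high; 16 mm of free stem (18 mm across) between the bar and the flange.
- valve: Fixed valve that holds the red plug. Wooden base 120 x 100 x 10 mm, upright grey barrel 58 mm across with a tapered hole; copper pipe stubs along its own x and -x, ending 82 mm from the axis, 34 mm high. Origin: on the barrel's axis at counter height. The rim is 64 mm above it: fully home, the plug's origin lies 64 mm above this one.
- yellow_turn (a joint): Handle of the second, otherwise same valve nearby, whose yellow plug is already fully home with its bar across its pipes; angle in rad, 0 at the start. To be left alone.
Not all that is in view belongs to the job. Of the things that look like the plug, the middle-sized one is meant.

How it is judged:
By the outcome, as a careful person would: the job done as asked, in the order asked, and still so for the second after the job is handed in, with the robot touching nothing.
It also fails if it takes over 32 s, if anything falls off the work surface, if the arm or the gripper's body presses on something with over 40 N, if the wrist force passes 120 N, or if a joint passes its speed limit or range.

### The arm

A 6-joint arm with a two-finger parallel gripper is mounted at the origin on the work surface. World frame = base frame: x ahead of the robot, y to its left, z up, the work surface at z = 0. Lengths are in mm, angles in rad, forces in N, time in s.
With the tool pointing down it reaches from about 375 to 900 mm from the base axis. Payload 3.1 kg.
Tool frame: the origin (TCP) lies at the very end of the fingers, on their centre line; the grasp point (between the pads) lies 19 mm behind it; z points along the fingers, y is the line along which they close (so a half turn about z gives the same grasp; the last joint's range is limited). The gripper opens to 87 mm and grips with 3 to 60 N. Pads are 19 mm wide; open, the fingers measure 117 mm over their backs; the gripper's body (75 mm by 190 mm) begins 51 mm behind the grasp point.
Start: joints at [-1.44, 0.527, 1.433, -0, 1.181, -0.178], TCP at [189.97, -595.406, 222.548] pointing down, gripper open.
Joint ranges: [-3.08, 3.08], [-0.75, 2.2], [0.22, 2.44], [-1.43, 4.57], [0, 2.65], [-2.85, 2.85]. Speed limits (rad/s): [2.79, 2.79, 3.14, 3.14, 3.14, 3.14].

### API

Orientations are given as [roll, pitch, yaw] about the fixed x, y, z axes, in that order (R = Rz(yaw) Ry(pitch) Rx(roll)).
In Python, from station import robot, viewer, close_job gives the robot as it stands.
- The arm moves only by the tool play_rows, never from a script. Its argument "steps" is a list that holds one entry, the list of rows, each a list of 5 numbers: the shift along the world's x, y, z each as a share of 50 mm, from -1 to 1, then the turn about the world's z as a share of 0.1 rad, from -1 to 1, then the finger opening in mm, from 0 to 87. In form: [[[tx, ty, tz, yaw, grip], ...]]. A call has 1 to 8 rows; each row shifts and turns the commanded pose from where the row before left it; what a row does not reach is not made up. A row lasts 1/8 s, in which the tool goes at most 62.5 mm and 10.7 degrees, less where a joint would pass 70% of its speed; a pose out of reach is approached as far as the arm can. A call with a number of a shift or a turn outside -1 to 1 is refused whole. A call with a gripper value outside its range is refused whole. The fingers move at their own pace and stop on an object; "grip_force" is the grip in N (left out, the last holds). Time passes only in rows, so rows that do not move let the fingers close. It gives the time, the measured TCP pose, the force, the opening and the grip force at its end, in the units of the state.
- robot.observe(): the state, without advancing time (a new reading comes with each control period).
- viewer.camera(name): name is "scene" or "side" or "wrist"; returns a dict with "img" (400x640x3 uint8, red, green, blue), "intrinsics" (3x3 intrinsics, pixels), "k1" (the pictures are not rectified: a ray, as slopes to the right and down, at radius r is drawn at 1 + k1 r^2 times it, then the intrinsics apply), "rvec" (rotation vector, rad) and "tvec" (3), from world to camera coordinates, as OpenCV has them. Camera axes: x right, y down, z forward; pixel columns grow to the right and rows downward; lengths in mm; the calibration is good to about 2 mm. A picture is of the moment at which its call begins. There is no depth.
- close_job(): hands the job in; it is judged then, once.
The state is a dict: "clock": time; "q": joint angles; "qd": joint speeds; "tau": joint torques, N m; "position": TCP position; "orientation": TCP orientation; "force": force on the tool from outside, world axes, zero at the start; "moment": the same for the moment, N m; "width": finger opening in mm; "grip_force": force on a finger pad.
Only numpy, scipy, OpenCV 4.12 (cv2) and the standard library are available. Lean on these libraries where they do the work, as an engineer would, in place of code of your own. Each camera call takes 0.05 s, during which the arm holds its last target. There are 200 camera calls.

## Working session

There is one attempt and no reset: what is moved stays moved. The work goes in short steps, Python scripts to look and compute and a tool call to move; the robot and the scene stay as the last step left them, time stands still between calls to the robot, and variables do not carry over. Pictures are saved under pics/ and viewed, at most 10 in all, crops included, and the job is handed in when it is done.

Besides the shell and the picture viewer there is one more tool, called after "Emit:" as name(argument=value, ...), one argument or row to a line, values as JSON. play_rows: Moves the arm, as the interface text tells. Shift numbers are shares of 50 mm and turn numbers shares of 0.1 rad, none past 1 either way. Its arguments: {"type":"object","properties":{"steps":{"type":"array","items":{"type":"array","items":{"type":"array","items":{"type":"number"}}}},"grip_force":{"type":"number"}},"required":["steps"]}

```bash
mkdir -p pics; cat > h.py <<'E'
import numpy as np, cv2
from station import robot, viewer, close_job
def cam(n):
    c=viewer.camera(n); c['R']=cv2.Rodrigues(np.array(c['rvec'],float))[0]; c['K']=np.array(c['intrinsics'],float)
    c['t']=np.array(c['tvec'],float).ravel(); return c
def ray(c,u,v):
    # distortion: xd = x(1+k1 r^2)
    d=cv2.undistortPoints(np.array([[[u,v]]],float),c['K'],np.array([c['k1'],0,0,0.]))[0,0]
    return -c['R'].T@c['t'], c['R'].T@np.array([d[0],d[1],1])
def atz(c,u,v,z):
    o,d=ray(c,u,v); return o+d*(z-o[2])/d[2]
def proj(c,P):
    return cv2.projectPoints(np.array(P,float).reshape(-1,3),np.array(c['rvec'],float),c['t'],c['K'],np.array([c['k1'],0,0,0.]))[0][:,0]
def save(c,f,box=None,s=1):
    im=c['img']
    if box: im=im[box[1]:box[3],box[0]:box[2]]
    cv2.imwrite(f,cv2.resize(im[:,:,::-1],None,fx=s,fy=s,interpolation=cv2.INTER_CUBIC))
E
python3 - <<'E'
from h import *
a=cam('scene');b=cam('side')
save(a,'pics/scene.png');save(b,'pics/side.png')
print(robot.observe())
for c in(a,b): print(-c['R'].T@c['t'],c['K'][0,0],c['k1'])
E
```

```text
{'clock': 0.1, 'q': array([-1.44047430e+00,  5.28397318e-01,  1.43378101e+00, -1.66553361e-05,
        1.18138046e+00, -1.78490936e-01]), 'qd': array([-0.00064245, -0.00284437, -0.00250461,  0.00034429, -0.00094871,
       -0.00028709]), 'tau': array([-7.40169417e-04, -4.40986311e+01, -1.77150500e+01,  6.34735124e-02,
        5.33968024e-02, -4.56147870e-05]), 'position': array([ 189.89680781, -594.76075053,  221.65248777]), 'orientation': array([-3.13965503e+00, -3.33924045e-04,  3.08818977e-01]), 'force': array([-0.03921692,  0.42270976, -0.00933685]), 'moment': array([ 0.03025506, -0.00334799,  0.02775539]), 'grip_force': 0.0, 'width': 86.99451673894235}
[1024.0290231  -188.19762471  768.74520002] 471.0631518874238 -0.07259078705645398
[ 255.12708093 -484.46458362  604.14894852] 364.9103040885345 -0.0476276638044035
```

View pics/scene.png

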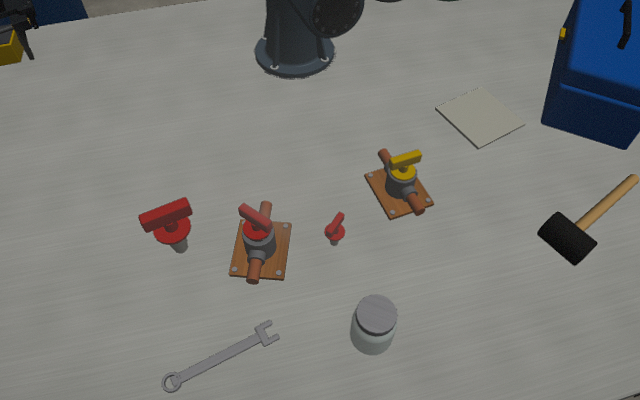

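View pics/side.png

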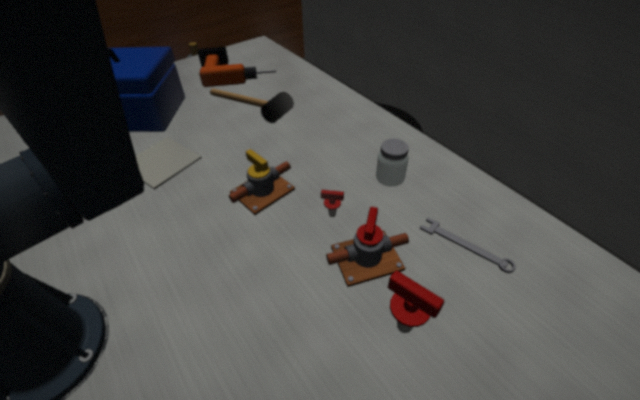

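Candidates in the scene picture are the large red plug at (168,218), the one in the valve at (258,225), the small one at (336,228), and the yellow valve at (402,175). I choose the middle-sized one at (258,225), in the side picture at (370,232), and check it in a close crop.

```bash
python3 - <<'E'
from h import *
a=cam('scene');b=cam('side')
f=lambda c,x,y:cv2.resize(c['img'][y:y+100,x:x+100,::-1],(400,400),interpolation=cv2.INTER_CUBIC)
cv2.imwrite('pics/crop.png',np.hstack([f(a,210,190),np.clip(f(b,320,195)*1.6,0,255).astype('uint8')]))
E
```

```text
(no output)
```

View pics/crop.png

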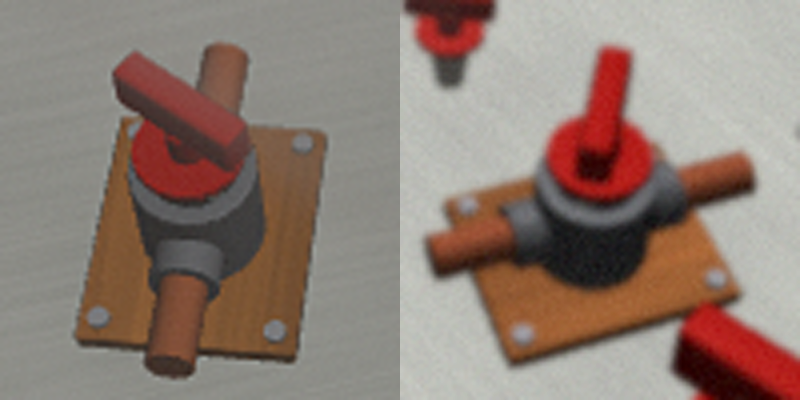

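The crop shows the red plug in its valve. The bar runs from about (240,205) to (271,228) in the scene picture, the pipes run from (266,203) to (253,281), and the flange is clear of the rim.

```bash
python3 - <<'E'
from h import *
from scipy.optimize import least_squares
a=cam('scene');b=cam('side')
A=lambda u,v:np.array([210+u/4,190+v/4]); B=lambda u,v:np.array([320+(u-400)/4,195+v/4])
bs=[atz(a,*A(*p),10)[:2] for p in[(122,118),(327,133),(297,352),(78,343)]]
print('base a',np.round(bs),np.mean(bs,0))
bb=[atz(b,*B(*p),10)[:2] for p in[(446,203),(738,292),(512,355)]]
print('base b',np.round(bb),(bb[0]+bb[1])/2)
pa=[atz(a,*A(*p),34)[:2] for p in[(225,58),(170,355)]];print('pipe a',pa)
pb=[atz(b,*B(*p),34)[:2] for p in[(437,256),(748,172)]];print('pipe b',pb)
for n,p in(('a',pa),('b',pb)):
    d=p[1]-p[0];print(n,np.linalg.norm(d),np.degrees(np.arctan2(d[1],d[0])),(p[0]+p[1])/2)
for z in(116,120):
    ta=[atz(a,*A(*p),z)[:2] for p in[(124,64),(243,138)]];tb=[atz(b,*B(*p),z)[:2] for p in[(617,49),(597,152)]]
    for p in(ta,tb):
        d=p[1]-p[0];print(z,np.linalg.norm(d),np.degrees(np.arctan2(d[1],d[0])),(p[0]+p[1])/2)
print('flange',atz(a,*A(190,152),80)[:2],atz(b,*B(601,158),80)[:2])
E
```

```text
base a [[ 501. -213.]
 [ 533. -119.]
 [ 643. -156.]
 [ 616. -250.]] [ 573.03164437 -184.47711089]
base b [[ 529. -124.]
 [ 609. -252.]
 [ 500. -213.]] [ 569.18995693 -187.75557003]
pipe a [array([ 494.76367172, -159.58229348]), array([ 643.64248317, -210.21422952])]
pipe b [array([ 495.77881067, -160.90593088]), array([ 649.32731114, -213.46052296])]
a 157.25296005074557 -18.782566055556632 [ 569.20307745 -184.8982615 ]
b 162.2933367212779 -18.894385369827063 [ 572.5530609  -187.18322692]
116 64.59942936100607 41.00822258723122 [ 571.10077773 -183.84511342]
116 62.40293997552962 -139.69652140101124 [ 572.51267009 -185.30455578]
120 64.20356629309545 41.00822258723119 [ 573.87630634 -183.87178546]
120 61.891596540994435 -139.69652140101124 [ 569.91194266 -187.75593894]
flange [ 573.50828826 -184.87423616] [ 569.48495858 -188.70358931]
```

Emit:
play_rows(
  steps=[
    [[0.76,0.81,0,0.4,87],[0.76,0.81,0,0.4,87],[0.76,0.81,0,0.4,87],[0.76,0.81,0,0.4,87],[0.76,0.81,0,0.4,87],[0.76,0.81,0,0.4,87],[0.76,0.81,0,0.4,87],[0.76,0.81,0,0.4,87]],
  ],
  grip_force=55,
)

```text
clock: 1.3
position: [495.2, -270.0, 222.7]
orientation: [3.141, -0.0, 0.63]
force: [0.2, -1.2, -0.4]
width: 87.0
grip_force: 0.0
```

Emit:
play_rows(
  steps=[
    [[0.76,0.81,0,0.4,87],[0.76,0.81,0,0.4,50],[0,0,-0.4,0,50],[0,0,0,0,50]],
  ],
)

```text
clock: 1.8
position: [569.1, -189.0, 201.0]
orientation: [-3.138, 0.002, 0.71]
force: [-0.3, 0.3, -0.4]
width: 64.5
grip_force: 0.0
```

```bash
python3 - <<'E'
from h import *
c=cam('wrist');s=robot.observe();print(s['position'],s['orientation'],s['force'],s['width'])
im=c['img'].copy()
def box(P,col):
    for p in proj(c,P): cv2.circle(im,tuple(int(round(x)) for x in p),3,col,-1)
y=np.radians(40.5);R=lambda y:np.array([[np.cos(y),-np.sin(y)],[np.sin(y),np.cos(y)]])
o=np.array([571,-186])
box([[*(o+R(y)@[sx*32,sy*8]),120] for sx in(-1,1) for sy in(-1,1)],(0,255,0))
y=np.radians(-18.8)
box([[*(o+R(y)@[sx*60,sy*50]),10] for sx in(-1,1) for sy in(-1,1)],(0,0,255))
cv2.imwrite('pics/w1.png',im[:,:,::-1])
E
```

```text
[ 569.41959322 -189.96461843  201.95160042] [-3.13964169e+00  8.58973269e-04  7.09170723e-01] [-0.21412211  0.80294602  0.15185892] 61.01823028187115
```

View pics/w1.png

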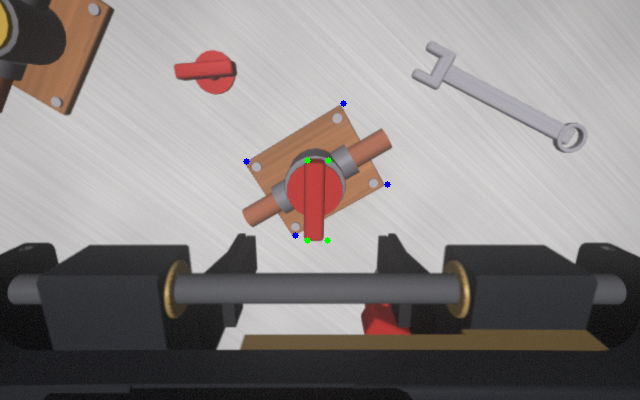

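The wrist picture agrees: the bar's top face runs from (315,160) to (314,241), about 2 px left of my prediction. I'll refine that from its edges.

```bash
python3 - <<'E'
from h import *
c=cam('wrist');im=c['img'].astype(int)
for v in(168,225,232,237):
    print(v,[tuple(im[v,u]) for u in range(299,333,1)][::1] if 0 else [int(im[v,u,0]) for u in range(299,333)])
cv2.imwrite('pics/w2.png',cv2.resize(c['img'][90:250,235:400,::-1],None,fx=3.6,fy=3.6,interpolation=cv2.INTER_CUBIC))
E
```

```text
168 [192, 193, 191, 166, 151, 170, 180, 190, 194, 192, 193, 192, 191, 191, 192, 190, 191, 190, 191, 190, 189, 182, 162, 147, 126, 186, 191, 192, 189, 185, 176, 149, 127, 131]
225 [169, 170, 162, 135, 155, 169, 182, 189, 188, 187, 187, 186, 188, 187, 187, 188, 189, 188, 188, 186, 175, 158, 144, 137, 194, 200, 202, 202, 204, 206, 205, 202, 203, 201]
232 [195, 204, 202, 159, 160, 171, 182, 187, 188, 187, 188, 185, 188, 188, 186, 187, 187, 188, 188, 185, 175, 156, 139, 149, 198, 202, 203, 203, 203, 200, 202, 200, 201, 203]
237 [206, 204, 205, 191, 166, 166, 181, 185, 182, 186, 188, 186, 184, 187, 184, 184, 186, 186, 187, 186, 169, 158, 147, 183, 203, 207, 205, 207, 206, 202, 203, 202, 203, 201]
```

View pics/w2.png

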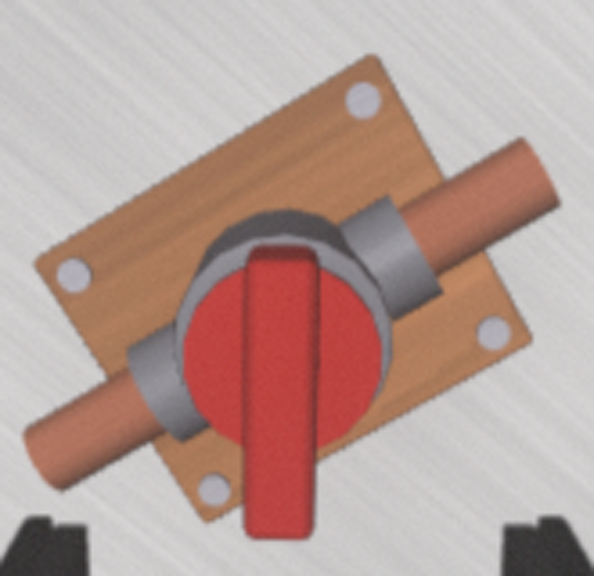

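```bash
python3 - <<'E'
from h import *
c=cam('wrist');s=robot.observe()
P=[atz(c,u,v,10)[:2] for u,v in[(339.2,105.3),(245,163.3),(292.5,234.7),(382.8,184.4)]]
print(np.mean(P,0),[np.linalg.norm(P[i]-P[i-1]) for i in range(4)])
d=P[0]-P[1]+P[3]-P[2];e=P[2]-P[1]+P[3]-P[0];print(np.degrees(np.arctan2(d[1],d[0])),np.degrees(np.arctan2(e[1],e[0])))
t=[atz(c,u,v,119)[:2] for u,v in[(312.8,158.5),(311.9,239.5)]]
d=t[1]-t[0];print('bar',np.mean(t,0),np.linalg.norm(d),np.degrees(np.arctan2(d[1],d[0])))
print(s['position'],s['orientation'],np.degrees(s['orientation'][2]))
# flange centre from circle (282,355)
print('flange',atz(c,235+282/3.6,90+355/3.6,80))
E
```

```text
[ 569.11891078 -186.43212989] [np.float64(98.08994242680244), np.float64(118.28762064066755), np.float64(97.4615532012177), np.float64(117.8839730116739)]
-18.61860763687471 -108.57495236654985
bar [ 569.37823913 -184.74359743] 65.81721655204949 -140.17695586733498
[ 569.90647151 -191.11005876  203.04028784] [ 3.14101328e+00 -1.46718523e-04  7.07799955e-01] 40.553950181773104
flange [ 569.38071743 -185.29977037   80.        ]
```

Emit:
play_rows(
  steps=[
    [[-0.01,0.096,-0.5,-0.1,50],[0,0,-0.75,0,50],[0,0,-0.75,0,50],[0,0,-0.25,0,50],[0,0,0,0,16],[0,0,0,0,12],[0,0,0,0,12],[0,0,0,0,12]],
  ],
)

```text
clock: 2.95
position: [569.9, -185.8, 91.0]
orientation: [3.14, -0.001, 0.699]
force: [-0.2, 1.1, 0.5]
width: 18.5
grip_force: 0.6
```

Emit:
play_rows(
  steps=[
    [[0,0,0,0,12],[0,0,0,0,12],[0,0,0,0,12]],
  ],
)

```text
clock: 3.32
position: [569.7, -185.6, 90.5]
orientation: [3.141, -0.0, 0.699]
force: [0.2, 0.3, 4.8]
width: 15.6
grip_force: 55.0
```

```bash
python3 - <<'E'
from h import *
a=cam('scene');b=cam('side')
f=lambda c,x,y:cv2.resize(c['img'][y:y+100,x:x+100,::-1],(400,400),interpolation=cv2.INTER_CUBIC)
cv2.imwrite('pics/g.png',np.hstack([f(a,210,180),np.clip(f(b,320,185)*1.6,0,255).astype('uint8')]))
s=robot.observe();print(s)
E
```

```text
{'clock': 3.425, 'q': array([-5.01341943e-01,  6.66913165e-01,  1.60734456e+00,  2.15583743e-04,
        8.66794204e-01,  3.70487651e-01]), 'qd': array([-0.00157842,  0.00059048, -0.00058507,  0.0008129 , -0.00171633,
        0.00060109]), 'tau': array([-4.75175902e-01, -4.24379647e+01, -1.20033601e+01, -1.02370915e-01,
       -2.22201403e-01,  1.31512803e-03]), 'position': array([ 569.70104731, -185.58852497,   90.36102701]), 'orientation': array([ 3.14114815e+00, -3.49027830e-04,  6.98827314e-01]), 'force': array([-0.70212561,  0.78200337,  5.34923325]), 'moment': array([ 0.23646598,  0.06416712, -0.00151571]), 'grip_force': 54.975547426583944, 'width': 15.994908937673308}
```

View pics/g.png

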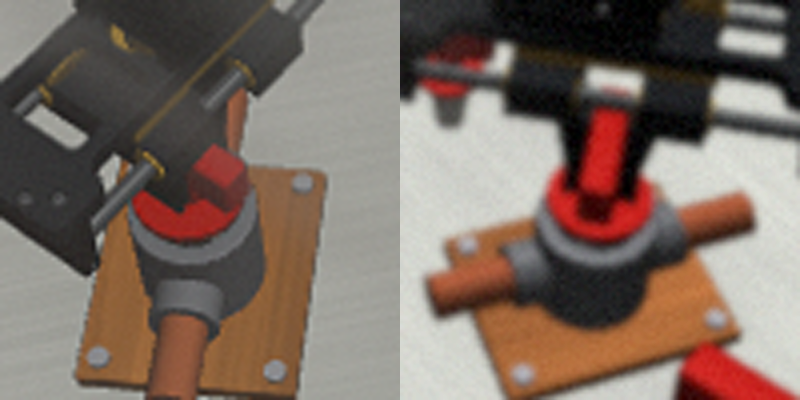

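The grip is on the bar (15.6 to 16 mm wide, 55 N). Now I turn clockwise and press down together.

Emit:
play_rows(
  steps=[
    [[0,0,-0.02,-0.5,12],[0,0,-0.012,-0.5,12],[0,0,-0.012,-0.5,12],[0,0,-0.012,-0.5,12],[0,0,0,0,12]],
  ],
)

```text
clock: 4.05
position: [569.9, -185.8, 87.5]
orientation: [3.141, -0.001, 0.499]
force: [-0.5, 0.8, 4.8]
width: 16.0
grip_force: 55.0
```

Emit:
play_rows(
  steps=[
    [[0,0,-0.01,-0.5,12],[0,0,-0.01,-0.5,12],[0,0,-0.01,-0.5,12],[0,0,-0.01,-0.5,12],[0,0,-0.01,-0.5,12],[0,0,-0.01,-0.5,12],[0,0,0,0,12]],
  ],
)

```text
clock: 4.92
position: [569.8, -185.8, 84.6]
orientation: [3.141, -0.001, 0.199]
force: [-0.6, 1.5, 5.8]
width: 15.6
grip_force: 55.0
```

```bash
python3 - <<'E'
from h import *
a=cam('scene');b=cam('side')
f=lambda c,x,y:cv2.resize(c['img'][y:y+100,x:x+100,::-1],(400,400),interpolation=cv2.INTER_CUBIC)
cv2.imwrite('pics/g2.png',np.hstack([f(a,210,180),np.clip(f(b,320,185)*1.6,0,255).astype('uint8')]))
s=robot.observe();print(s['position'],s['orientation'],s['force'],s['moment'])
E
```

```text
[ 569.78970254 -185.80393567   84.53816818] [ 3.14106601e+00 -6.47810027e-04  1.99633247e-01] [0.47846761 0.7520956  5.51094422] [ 0.09593268  0.04678717 -0.05671473]
```

View pics/g2.png

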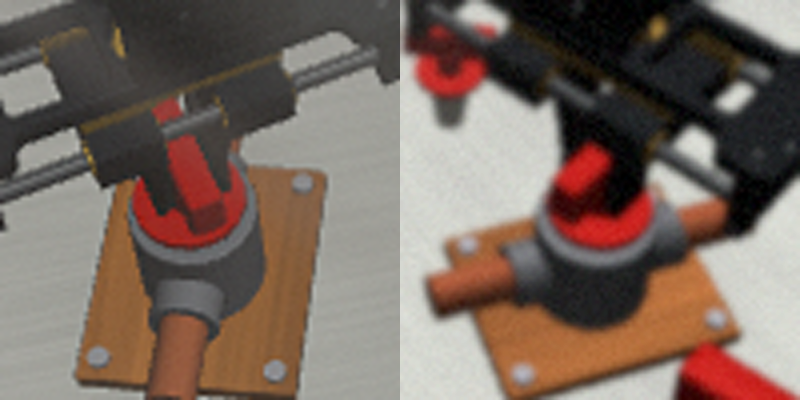

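The turn is about half done and the plug has sunk about 6 mm. I continue at the same rate.

Emit:
play_rows(
  steps=[
    [[0,0,-0.01,-0.5,12],[0,0,-0.01,-0.5,12],[0,0,-0.01,-0.5,12],[0,0,-0.01,-0.5,12],[0,0,-0.01,-0.5,12],[0,0,-0.01,-0.5,12],[0,0,-0.01,-0.5,12],[0,0,0,0,12]],
  ],
)

```text
clock: 6.02
position: [569.9, -185.8, 81.4]
orientation: [3.141, -0.001, -0.151]
force: [-1.0, 1.1, 6.2]
width: 16.0
grip_force: 55.0
```

Emit:
play_rows(
  steps=[
    [[0,0,-0.012,-0.5,12],[0,0,-0.012,-0.5,12],[0,0,-0.012,-0.5,12],[0,0,-0.012,-0.25,12],[0,0,0,0,12]],
  ],
)

```text
clock: 6.65
position: [570.1, -185.9, 79.5]
orientation: [3.141, -0.002, -0.325]
force: [-0.1, 1.5, 10.4]
width: 15.8
grip_force: 55.0
```

Emit:
play_rows(
  steps=[
    [[0,0,-0.012,0,12],[0,0,0,0,12]],
  ],
)

```text
clock: 6.9
position: [570.2, -185.9, 79.5]
orientation: [3.141, -0.002, -0.325]
force: [-0.9, 1.3, 13.8]
width: 15.8
grip_force: 55.0
```

Emit:
play_rows(
  steps=[
    [[0,0,-0.012,0,12],[0,0,0,0,12]],
  ],
)

```text
clock: 7.15
position: [570.2, -185.9, 79.5]
orientation: [3.141, -0.002, -0.325]
force: [-2.7, 3.0, 15.0]
width: 15.5
grip_force: 55.0
```

```bash
python3 - <<'E'
from h import *
a=cam('scene');b=cam('side')
f=lambda c,x,y:cv2.resize(c['img'][y:y+100,x:x+100,::-1],(400,400),interpolation=cv2.INTER_CUBIC)
cv2.imwrite('pics/g3.png',np.hstack([f(a,210,180),np.clip(f(b,320,185)*1.6,0,255).astype('uint8')]))
s=robot.observe();print(s['position'],s['orientation'],s['force'],s['moment'])
E
```

```text
[ 570.16903343 -185.85446007   79.5107426 ] [ 3.14112094e+00 -2.15476818e-03 -3.24763278e-01] [-2.88960426  2.31694902 16.11410243] [0.38344249 0.53286036 0.06974607]
```

View pics/g3.png

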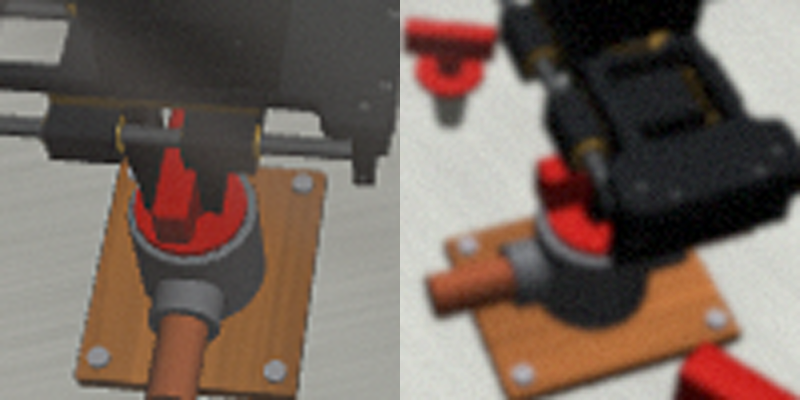

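Emit:
play_rows(
  steps=[
    [[0,0,-0.025,0,12],[0,0,-0.025,0,12],[0,0,0,0,12],[0,0,0,0,12]],
  ],
)

```text
clock: 7.75
position: [570.2, -185.9, 79.4]
orientation: [3.141, -0.003, -0.325]
force: [-5.2, 2.6, 29.7]
width: 15.9
grip_force: 55.0
```

It is firmly seated: 30 N gives no further motion. I relieve the press and let go.

Emit:
play_rows(
  steps=[
    [[0,0,0.04,0,12],[0,0,0.03,0,12],[0,0,0,0,12],[0,0,0,0,12]],
  ],
)

```text
clock: 8.25
position: [570.1, -185.8, 79.5]
orientation: [3.141, -0.002, -0.325]
force: [-1.6, 0.5, 10.3]
width: 16.0
grip_force: 55.0
```

Emit:
play_rows(
  steps=[
    [[0,0,0,0,24],[0,0,0,0,50],[0,0,0,0,50],[0,0,0,0,50],[0,0,0,0,50]],
  ],
)

```text
clock: 8.88
position: [569.3, -185.6, 77.8]
orientation: [-3.142, 0.001, -0.326]
force: [-0.9, -0.4, 0.5]
width: 48.4
grip_force: 0.0
```

Emit:
play_rows(
  steps=[
    [[0,0,0.5,0,50],[0,0,0.8,0,50],[0,0,0.8,0,50],[0,0,0.4,0,50],[0,0,0,0,50],[0,0,0,0,50]],
  ],
)

```text
clock: 9.62
position: [568.7, -185.2, 202.1]
orientation: [-3.141, 0.002, -0.326]
force: [-0.2, 0.2, -1.1]
width: 50.2
grip_force: 0.0
```

```bash
python3 - <<'E'
from h import *
a=cam('wrist');b=cam('scene')
s=robot.observe();print(s['position'],s['orientation'],s['force'])
f=lambda c,x,y,n=140:cv2.resize(c['img'][y:y+n,x:x+n,::-1],(400,400),interpolation=cv2.INTER_CUBIC)
cv2.imwrite('pics/fin.png',np.hstack([f(a,245,110),f(b,200,175,110)]))
E
```

```text
[ 568.55860149 -185.14044281  201.56663913] [-3.14103866e+00  3.09489499e-03 -3.26234582e-01] [-0.69278953  0.02584778  0.13645659]
```

View pics/fin.png

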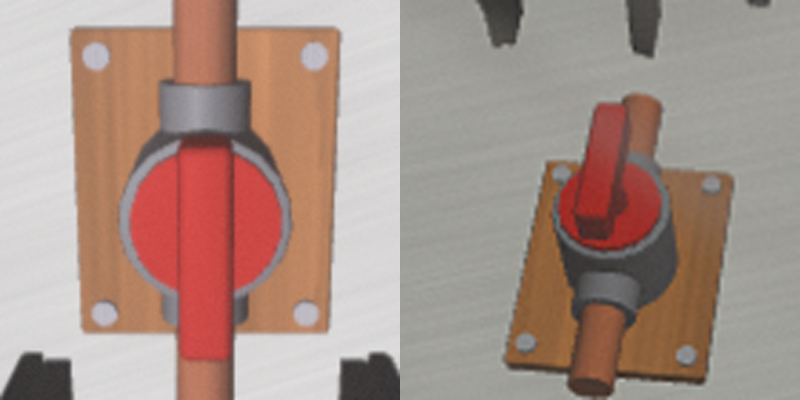

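The bar lies in line with the pipes, the flange is down on the rim, and the gripper is clear. I'm handing it in.

```bash
python3 -c "
from station import close_job
print(close_job())"
```

```text
the job is handed in; nothing more can be done
None
```

The red plug is seated: I turned it clockwise about 59° into line with the pipes while pressing, and it sank about 11 mm until 30 N moved it no further. I then let go, it held, and I handed the job in at about 10 s. The arm did not go near the yellow valve.

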